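# Dock the dental scanner in its sloping cradle

## Task

Pick up the handheld dental scanner that lies on the desk and put it away in its cradle: pass its nose through the cradle's ring from the saddle side until the handle's shoulder is almost up against the ring, then lay the handle, flat side down, in the raised saddle behind and let go, so that it rests there sloping nose-down. Do it gently, without banging the scanner into the cradle, and leave the other things on the desk where they are.

Things in the scene. Friction and masses are not known exactly. Their poses are not given: they have to be found in the camera images.
- scanner: Loose dental scanner, 0.17-0.34 kg. Grey bar handle 180 long (x), 36 wide, 34 high, dark band near its front, black strip on top. From its front face (the shoulder, x=+90) a white round nose sticks out: 20 diameter, 60 long, last 12 tapering to 12 diameter, axis 17 above the underside. Origin: middle of the flat underside; x to the nose, z up. Mass centre at x=+6. Starts flat side down.
- scanner_tip (a point): Centre of the end of the scanner's nose: 150 ahead (x) of the scanner's origin and 17 up; axes as the scanner's.
- scanner_belly (a point): Point on the handle's flat underside, 60 behind (x = -60) the scanner's origin, on its centre line; it comes to lie on the saddle when docked. Axes as the scanner's.
- cradle: Cradle fixed to the desk: grey base 210x90x12 (x -85 to 125), two narrow posts: ring (+x end), black saddle (-x end), 147 clear between for fingers, which cannot pass the saddle low down. Docked scanner: nose along cradle x, sloping 0.22 rad down, nose on the ring's bottom, shoulder 3 from the ring; its origin is then 78 straight above the cradle's. Origin: base underside, centre line; x level from saddle to ring, z up.
- cradle_ring (a point): Centre of the cradle's aluminium ring, 101 ahead (x) of and 80 above the cradle's origin. Ring of 10 thick round bar, inside diameter 33, outside 54; the ring's own axis tilts 0.22 rad nose-down. Resting on the ring's bottom, the nose's axis is about 6.6 below this point. This entry's axes are level, as the cradle's.
- cradle_saddle (a point): Middle of the saddle's floor, 59 behind (x = -59) and 91 above the cradle's origin: a bar only 12 long along x, sloping 0.22 rad down towards the ring, with two outward-leaning cheeks 12 high, 50 apart at the floor. Axes level, as the cradle's.
- cast: Loose bystander: plaster cast of a dental arch, 56 x 60 x 30; origin under its middle.
- syringe_a: Loose bystander: black dental paste syringe, 130 long, 22 high, lying; origin under its middle.
- syringe_b: Loose bystander: the same kind of syringe; origin under its middle.
- mirror: Loose bystander: steel mouth mirror, 170 long, 8 high, lying; origin under its shaft's middle.
- paste_pot: Loose bystander: small white pot, 44 diameter, 35 high; origin under its middle.
- impression_tray: Loose bystander: U-shaped steel impression tray, 100 x 72 x 12; origin under the U.
- bur_block: Loose bystander: aluminium block with burs, 30 x 75 x 36; origin under its middle.
Things that resemble listed ones, but are neither listed nor needed, are in the scene too. What is shaped like the cradle but red is not meant.

How it is judged (in metres and radians):
On the way:
1. the nose's end has come through the ring by 10 mm or more (x of scanner_tip in the frame of cradle_ring between 0.01 and 0.09 m and y of scanner_tip in the frame of cradle_ring between -0.02 and 0.02 m and z of scanner_tip in the frame of cradle_ring between -0.035 and 0.015 m), for 0.1 s.
At the end, for the whole second after the job is handed in: Scanner at rest, released: nose tip 35 mm or more past the ring's centre, 5-30 mm below it and within 20 mm sideways; flat underside on the saddle floor (height within 6 mm, sideways within 14 mm), top leaning under 0.34 rad; supported by the cradle (x of scanner_tip in the frame of cradle_ring between 0.035 and 0.065 m and y of scanner_tip in the frame of cradle_ring between -0.02 and 0.02 m and z of scanner_tip in the frame of cradle_ring between -0.03 and -0.005 m and y of scanner_belly in the frame of cradle_saddle between -0.014 and 0.014 m and z of scanner_belly in the frame of cradle_saddle between -0.006 and 0.007 m and angle between scanner's own z axis and vertical below 0.34 rad and contact force between scanner and cradle above 0.5 N and linear speed of scanner below 0.02 m/s); the robot touches nothing.
It fails at once if the scanner strikes or presses the cradle with more than 60 N (contact force between scanner and cradle above 60 N).
It fails at once if a bystander is moved by more than 30 mm (distance of any of cast, syringe_a, syringe_b, mirror, paste_pot, impression_tray, bur_block from where it was at the start of the episode above 0.03 m).
It also fails if it takes over 43 s, if anything falls off the work surface, if the arm or the gripper's body presses on something with over 40 N, if the wrist force passes 120 N, or if a joint passes its speed limit or range.

## Robot

A 7-joint arm with a two-finger parallel gripper is mounted at the origin on the work surface. World frame = base frame: x ahead of the robot, y to its left, z up, the work surface at z = 0. Lengths are in mm, angles in rad, forces in N, time in s.
With the tool pointing down it reaches from about 400 to 875 mm from the base axis. Payload 19.3 kg.
Tool frame: the origin (TCP) lies at the very end of the fingers, on their centre line; the grasp point (between the pads) lies 19 mm behind it (grip_point_offset is the z of the grasp point in the tool frame, in mm); z points along the fingers, x is the direction in which the jaws open and shut, and the axes are right-handed (so a half turn about z gives the same grasp; the last joint's range is limited). The gripper opens to 85 mm and grips with 20 to 120 N. Pads are 22 mm wide; open, the fingers measure 114 mm over their backs; the gripper's body (76 mm by 85 mm) begins 54 mm behind the grasp point. The pads swing forward as they close: fully open they stand 13 mm farther back than shut.
Start: joints at [-1.254, 0.521, -0.036, 1.599, 0.021, 1.021, -0.113], TCP at [235.784, 578.81, 231.291] pointing down, gripper open.
Joint ranges: [-2.91, 2.91], [-0.3, 2.13], [-1.5, 1.42], [0.17, 2.43], [-1.26, 4.41], [0.16, 1.93], [-2.52, 2.52]. Speed limits (rad/s): [1.89, 1.89, 2.39, 2.39, 3.01, 3.01, 3.01].

## Interface

Orientations are given as a 3x3 rotation matrix whose columns are the frame's x, y, z axes.
In Python, from workcell import movep, movel, goto_joints, open_gripper, clamp, wait, inverse_kinematics, read_state, camera, PlanningError, finish_job, grip_point_offset gives the robot as it stands. Calls block until the motion is done:
- movep(position, orientation): joint-space move of the TCP to a pose.
- movel(position, frame=None, max_speed=150, guard=None): straight line of the TCP; frame=None keeps the orientation; max_speed is the mean speed in mm/s. With guard (N) it stops when the force on the tool has changed by that much, and returns True; else False.
- goto_joints(angles): joint-space move.
- open_gripper() and clamp(): open the fingers fully, or close them until they stop; the grip force is fixed at half the most.
- wait(seconds).
- inverse_kinematics(position, orientation): joint angles nearest the present ones, or None.
- read_state(): the state.
- camera(name): name is "scene" or "top"; returns a dict with "image" (384x512x3 uint8, blue, green, red), "range_z" (384x512 float32, mm along the optical axis (not along the pixel's ray), 0 where there is no reading), "fx", "fy", "cx", "cy" (pixels), "cam_to_world" (4x4, takes a point from camera to world coordinates). Camera axes: x right, y up, looking along -z (the intrinsics and any distortion apply to the point x, -y, -z); pixel columns grow to the right and rows downward; lengths in mm; the calibration is good to about 2 mm. A picture is of the moment at which its call begins.
A pose or a line that the arm cannot do raises PlanningError and nothing moves.
- finish_job(): hands the job in, once; it reports no verdict.
The state is a dict: "time": time; "qpos": joint angles; "qvel": joint speeds; "joint_efforts": joint torques, N m; "eef_pos": TCP position; "tool_rot": TCP orientation; "ft_force": force on the tool from outside, world axes, zero at the start; "torque": the same for the moment, N m; "finger_gap": finger opening in mm.
Only numpy, scipy, OpenCV 4.12 (cv2) and the standard library are available. Lean on these libraries where they do the work, as an engineer would, in place of code of your own. Each camera call takes 0.05 s, during which the arm holds its last target. There are 200 camera calls.

## Working session

There is one attempt and no reset: what is moved stays moved. The work goes in short steps, each a Python script; the robot and the scene stay as the last script left them, time stands still between calls to the robot, and variables do not carry over. Pictures are saved under pics/ and viewed, about 8 in all and at most 12, crops included, and the job is handed in when it is done.

```bash
mkdir -p pics; cat > h.py <<'E'
import numpy as np, cv2
from workcell import *
def cloud(c):
    z=c["range_z"]; v,u=np.mgrid[0:z.shape[0],0:z.shape[1]]
    x=(u-c["cx"])/c["fx"]*z; y=(v-c["cy"])/c["fy"]*z
    P=np.stack([x,-y,-z,np.ones_like(z)],-1)@np.array(c["cam_to_world"]).T
    P=P[...,:3]; P[z==0]=np.nan
    return P
E
python3 - <<'E'
from h import *
for n in("top","scene"):
    c=camera(n); np.savez(n+".npz",img=c["image"],P=cloud(c)); cv2.imwrite(f"pics/{n}0.png",cv2.resize(c["image"],(800,600),interpolation=cv2.INTER_CUBIC))
    print(n,[k for k in c],np.round(c["cam_to_world"],3).tolist(),c["fx"],c["cx"],c["cy"])
print(read_state(),grip_point_offset)
E
```

```text
top ['image', 'range_z', 'fx', 'fy', 'cx', 'cy', 'cam_to_world'] [[0.0, 0.996, -0.086, 495.265], [-1.0, -0.0, -0.004, 82.317], [-0.004, 0.086, 0.996, 1116.736], [0.0, 0.0, 0.0, 1.0]] 376.24611709652277 256.9468691337108 193.12847377386814
scene ['image', 'range_z', 'fx', 'fy', 'cx', 'cy', 'cam_to_world'] [[0.163, -0.787, 0.595, 1427.036], [0.987, 0.124, -0.107, -43.916], [0.01, 0.604, 0.797, 1202.311], [0.0, 0.0, 0.0, 1.0]] 431.00548446639493 249.0501451314002 196.8535962387188
{'time': 0.1, 'qpos': array([-1.25421803,  0.52194898, -0.03632697,  1.59992828,  0.02119784,
        1.02109004, -0.1127896 ]), 'qvel': array([-0.00158285, -0.00038195, -0.00117926, -0.00204238, -0.00121439,
        0.00032885,  0.00050043]), 'joint_efforts': array([ 4.33310604e-03, -9.28485632e+01,  1.98433846e+00, -3.70537770e+01,
        1.81656011e-02,  5.44511480e-03, -6.18542367e-05]), 'eef_pos': array([235.67536406, 578.5515278 , 230.79480298]), 'tool_rot': array([[ 3.77208849e-01,  9.26128170e-01, -3.10829287e-04],
       [ 9.26127696e-01, -3.77208971e-01, -9.39726534e-04],
       [-9.87554811e-04,  6.66055530e-05, -9.99999510e-01]]), 'ft_force': array([ 0.65289786, -1.44773482, -0.14999278]), 'torque': array([ 0.03804198, -0.0261429 ,  0.02521281]), 'finger_gap': 85.61282967312387} -18.700000000000003
```

View pics/top0.png

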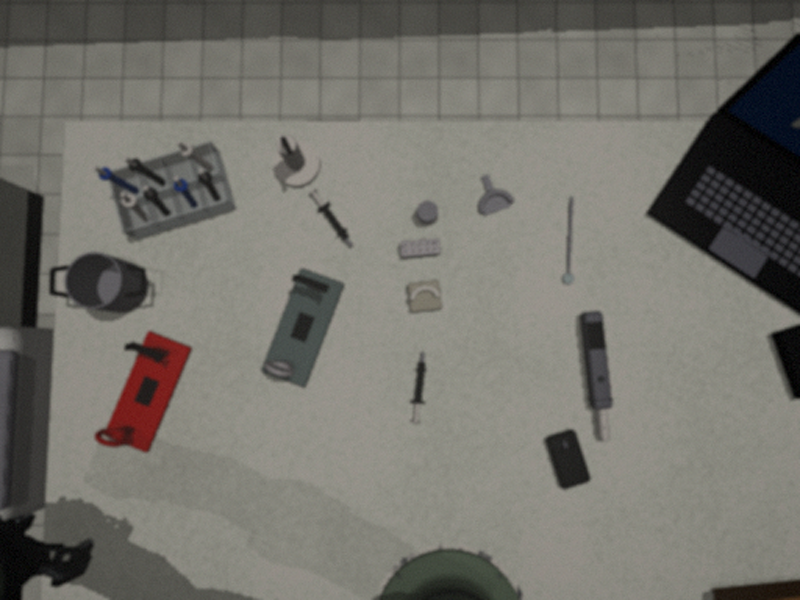

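View pics/scene0.png

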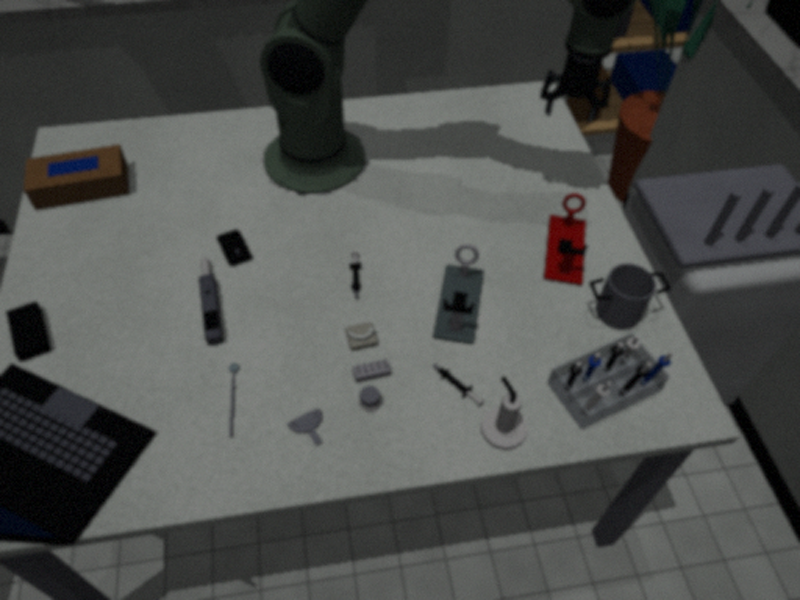

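Top view, in the 800x600 picture:
- **Scanner candidates:** the grey bar with a white nose at (596,375), a phone at (567,460), and the mirror at (570,240). I choose the bar.
- **Cradle candidates:** grey-green at (302,328) and red at (148,390). I choose the grey one, with its ring at (278,370) and saddle at (310,287).

Next I measure both and check them in one crop.

```bash
python3 - <<'E'
from h import *
d=np.load("top.npz"); img,P=d["img"],d["P"]
s=cv2.resize(img[185:290,150:400],None,fx=3.2,fy=3.2,interpolation=cv2.INTER_CUBIC); s=cv2.convertScaleAbs(s,alpha=1.6)
cv2.imwrite("pics/crop1.png",s)
def reg(P,x0,x1,y0,y1): # 800-scale pixel
    f=.64; return P[int(y0*f):int(y1*f),int(x0*f):int(x1*f)].reshape(-1,3)
S=reg(P,570,620,300,450); t=P[240:250,300:340,2]; print("table z",np.nanmedian(t),np.nanstd(t))
H=S[(S[:,2]>25)&(S[:,2]<45)]; print("handle",len(H),np.median(H[:,2]),cv2.minAreaRect(H[:,:2].astype(np.float32)))
N=S[(S[:,2]>10)]; print("all",len(N),cv2.minAreaRect(N[:,:2].astype(np.float32)))
C=reg(P,250,355,260,400)
B=C[(C[:,2]>6)]; print("cradle base",cv2.minAreaRect(B[:,:2].astype(np.float32)))
T=C[C[:,2]>45]; mid=T[:,0].mean()
for n,Q in(("ring",T[T[:,0]<mid]),("saddle",T[T[:,0]>=mid])): print(n,len(Q),np.round(Q[np.argsort(Q[:,0])],0).tolist())
E
```

```text
table z 0.028191533547442305 2.0688098765515397
handle 868 33.255646775957416 ((444.38470458984375, -267.8414001464844), (69.88421630859375, 255.42857360839844), 82.80036926269531)
all 1095 ((444.3472900390625, -268.5151062011719), (71.81991577148438, 255.37689208984375), 82.9328384399414)
cradle base ((536.0269775390625, 266.9098815917969), (237.91357421875, 179.45819091796875), 6.294140815734863)
ring 131 [[456.0, 280.0, 82.0], [457.0, 281.0, 91.0], [457.0, 283.0, 94.0], [457.0, 285.0, 95.0], [457.0, 288.0, 98.0], [457.0, 301.0, 100.0], [457.0, 295.0, 101.0], [457.0, 290.0, 101.0], [457.0, 292.0, 103.0], [457.0, 297.0, 106.0], [459.0, 277.0, 80.0], [459.0, 279.0, 88.0], [459.0, 280.0, 93.0], [459.0, 283.0, 95.0], [460.0, 290.0, 100.0], [460.0, 287.0, 100.0], [460.0, 284.0, 101.0], [460.0, 300.0, 101.0], [460.0, 308.0, 102.0], [460.0, 295.0, 103.0], [460.0, 305.0, 103.0], [460.0, 292.0, 104.0], [460.0, 297.0, 106.0], [460.0, 302.0, 106.0], [462.0, 279.0, 85.0], [462.0, 281.0, 90.0], [462.0, 286.0, 93.0], [462.0, 283.0, 94.0], [462.0, 289.0, 102.0], [462.0, 295.0, 103.0], [462.0, 300
[... 4302 characters left out ...]
.0, 92.0], [623.0, 253.0, 92.0], [623.0, 259.0, 92.0], [623.0, 267.0, 92.0], [623.0, 265.0, 90.0], [623.0, 262.0, 90.0], [623.0, 248.0, 89.0], [624.0, 243.0, 84.0], [624.0, 273.0, 102.0], [624.0, 276.0, 101.0], [625.0, 272.0, 96.0], [625.0, 258.0, 96.0], [625.0, 256.0, 93.0], [626.0, 261.0, 92.0], [626.0, 253.0, 92.0], [626.0, 270.0, 91.0], [626.0, 267.0, 90.0], [626.0, 265.0, 88.0], [626.0, 251.0, 87.0], [627.0, 273.0, 103.0], [627.0, 276.0, 103.0], [627.0, 271.0, 101.0], [628.0, 269.0, 94.0], [628.0, 264.0, 94.0], [628.0, 261.0, 94.0], [629.0, 267.0, 91.0], [629.0, 259.0, 90.0], [630.0, 276.0, 103.0], [630.0, 273.0, 102.0], [630.0, 271.0, 100.0], [630.0, 269.0, 98.0], [632.0, 268.0, 85.0]]
```

View pics/crop1.png

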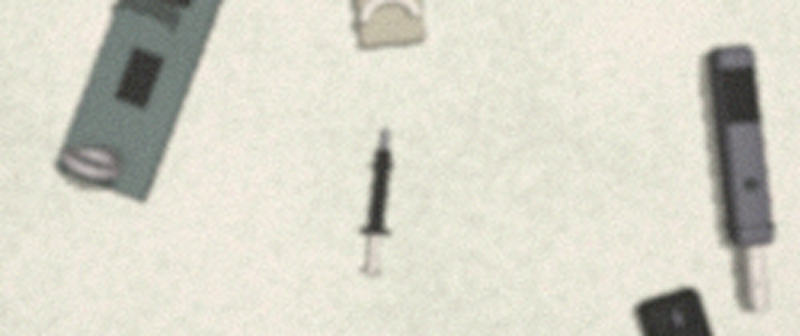

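Crop check: the scanner is the grey bar, its black strip at the rear (740,95) and its white nose at (752,280) pointing toward the robot. The cradle is grey-green with its ring at (90,165). I now fit models to the clouds.

```bash
cat > fit.py <<'E'
from h import *
from scipy.optimize import least_squares
def near(P,c,r): 
    Q=P.reshape(-1,3); Q=Q[~np.isnan(Q[:,0])]; return Q[np.hypot(Q[:,0]-c[0],Q[:,1]-c[1])<r]
def torus(p,Q,yaw,R=21.6,r=5,t=.22):
    a=np.array([np.cos(yaw)*np.cos(t),np.sin(yaw)*np.cos(t),-np.sin(t)])
    D=Q-p; h=D@a; rad=np.linalg.norm(D-h[:,None]*a,axis=1); return np.hypot(rad-R,h)-r
def boxsdf(p,Q,hx,hy):
    c,s=np.cos(p[2]),np.sin(p[2]); D=Q[:,:2]-p[:2]; u=abs(D@[c,s])-hx; v=abs(D@[-s,c])-hy
    return np.hypot(np.maximum(u,0),np.maximum(v,0))+np.minimum(np.maximum(u,v),0)
def bound(M,P): # contour world pts of largest component of mask
    n,l,st,_=cv2.connectedComponentsWithStats(M.astype(np.uint8)); k=1+np.argmax(st[1:,4])
    m=(l==k).astype(np.uint8); e=m-cv2.erode(m,np.ones((3,3),np.uint8),borderValue=0); return P[e>0],P[m>0]
def scanner(P,c0):
    M=(P[...,2]>27)&(P[...,2]<42)&(np.hypot(P[...,0]-c0[0],P[...,1]-c0[1])<150)
    M=cv2.morphologyEx(M.astype(np.uint8),cv2.MORPH_CLOSE,np.ones((3,3),np.uint8))>0
    E,A=bound(M,P); E=E[~np.isnan(E[:,0])];A=A[~np.isnan(A[:,0])]; r=cv2.minAreaRect(A[:,:2].astype(np.float32))
    w=np.linalg.svd(A[:,:2]-A[:,:2].mean(0),full_matrices=False)[2][0]; w=w if w[0]<0 else -w
    f=least_squares(lambda p:boxsdf(p,E,89,17),[*A[:,:2].mean(0),np.arctan2(w[1],w[0])],loss="soft_l1")
    return f.x,r,np.abs(f.fun).mean()
E
python3 - <<'E'
from fit import *
for n in("top","scene"):
    P=np.load(n+".npz")["P"]
    print(n,"scanner",scanner(P,(444,-265)))
    Q=near(P,(468,300),45); Q=Q[(Q[:,2]>58)&(Q[:,2]<112)]
    f=least_squares(lambda p:torus(p[:3],Q,p[3]),[468,300,80,np.arctan2(62,-146)],loss="soft_l1"); print(" ring",f.x,np.abs(f.fun).mean(),len(Q))
    Q=near(P,(616,245),50); F=Q[(Q[:,2]>87)&(Q[:,2]<97)]; print(" saddle floor",np.median(F,0),F.mean(0),len(F))
    Q=Q[Q[:,2]>98]
    for side in (0,1):
        c=Q[(Q[:,1]>245)==bool(side)]; print("  cheek",len(c),c.mean(0))
    M=(P[...,2]>6)&(P[...,2]<19)&(np.hypot(P[...,0]-545,P[...,1]-270)<160)
    E,A=bound(cv2.morphologyEx(M.astype(np.uint8),cv2.MORPH_OPEN,np.ones((3,3),np.uint8)),P)
    print(" base",cv2.minAreaRect(A[:,:2].astype(np.float32)))
E
```

```text
top scanner (array([ 466.70022471, -272.77620955,   -3.05859904]), ((454.583984375, -273.8511962890625), (234.18063354492188, 36.429725646972656), 4.708637237548828), np.float64(6.216906066631211))
 ring [467.70968864 302.71872062  80.18063319   2.78853618] 0.8003901954304723 126
 saddle floor [617.50407977 248.21350459  91.27947496] [617.7333967  248.27262907  91.49472748] 89
  cheek 10 [605.03906251 220.96849454 103.61206165]
  cheek 12 [625.97486015 274.0901174  101.83290507]
 base ((543.28857421875, 274.76666259765625), (90.60747528076172, 209.72592163085938), 69.75542449951172)
scene scanner (array([ 473.47183504, -273.20705482,   -3.06225   ]), ((458.4546813964844, -274.5434265136719), (232.21356201171875, 35.72111129760742), 4.817351341247559), np.float64(5.681462250599342))
 ring [467.63485629 301.6109775   81.33826416   2.79035028] 1.7216322310996794 101
 saddle floor [619.17778732 246.90179316  91.72763558] [619.60127365 246.72692963  91.43394458] 65
  cheek 7 [608.32480397 219.68590293 102.77117928]
  cheek 7 [626.72925301 273.97032614 102.61093772]
 base ((543.7728271484375, 274.3630676269531), (90.01728057861328, 213.639404296875), 69.81621551513672)
```

The two cameras agree on the cradle: origin about (562.4, 267.7), yaw 2.789. The scanner mask took in the nose, so I refine the handle's ends using its wide part only. I also check IK for the whole plan.

```bash
cat > plan.py <<'E'
from h import *
from scipy.spatial.transform import Rotation as Ro
CO=np.array([562.4,267.7,0]); CY=2.789
RC=Ro.from_euler("z",CY).as_matrix()
RD=RC@Ro.from_euler("y",.22).as_matrix()      # docked scanner orientation
S0=np.array([482.8,-271.6,0]); RS=Ro.from_euler("z",-3.059).as_matrix()
GX,TZ=40,4   # tool point in scanner frame: x, height of TCP above underside
def tool(o,R,sg):  # TCP pose for scanner origin o, orientation R
    T=np.stack([sg*R[:,1],sg*R[:,0],-R[:,2]],1); return o+R@[GX,0,TZ],T
DOCK=CO+[0,0,78]
def dockp(back,up): return DOCK+RD@[-back,0,up]
E
python3 - <<'E'
from plan import *
for n in("top","scene"):
    P=np.load(n+".npz")["P"].reshape(-1,3); D=(P-S0)@RS; 
    D=D[(abs(D[:,1])<40)&(abs(D[:,0])<170)&(D[:,2]>27)&(D[:,2]<42)]
    W=D[(abs(D[:,1])>11)]; print(n,"handle x",np.percentile(W[:,0],[0,1,2,98,99,100]),"y",np.percentile(D[:,1],[0,1,3,97,99,100]), "all x",D[:,0].min(),D[:,0].max())
    for a,b in((-80,-30),(-30,30),(30,80)): q=D[(D[:,0]>a)&(D[:,0]<b),1]; print("  mid y",(q.min()+q.max())/2,q.mean(),q.max()-q.min())
for sg in(1,-1):
    for o,R in((S0,RS),(S0+[0,0,200],RS),(dockp(75,60),RD),(dockp(75,7),RD),(dockp(0,0),RD)):
        q=inverse_kinematics(*tool(o,R,sg)); print(sg,None if q is None else np.round(q,2))
E
```

```text
top handle x [-87.90300598 -85.23525845 -82.62428982  83.78064429  86.45645068
  89.2178906 ] y [-18.31606849 -17.25924517 -16.33997813  16.00248181  17.21972534
  18.1263868 ] all x -88.78018488885003 145.0066528850627
  mid y -0.33884161772867927 -1.1919478536129036 35.834003850355245
  mid y -0.21244849646304154 -1.0506220019289052 35.54423355274086
  mid y -0.09484084668113013 -0.43359167811319105 36.442455293283714
scene handle x [-91.61972003 -85.78854185 -84.56285362  83.96674626  84.36441793
  88.09868682] y [-16.98277303 -16.26908479 -15.41422367  17.23009886  18.52029665
  18.85708527] all x -91.61972002825453 136.20072667922082
  mid y 1.1490645702611975 0.7037779796583818 34.971991444915986
  mid y 0.8282658896690975 0.8056457279197767 35.62207784336006
  mid y 1.1316226237616522 1.0538429627334323 35.4509252989955
1 [ 0.24  0.75  0.28  2.02 -0.46  0.43 -0.62]
1 [-0.19  0.55  0.9   1.93 -0.55  0.92 -0.5 ]
1 [-1.1   0.72  0.76  1.81 -0.5   0.68 -2.06]
1 [-1.05  0.79  0.7   1.81 -0.57  0.59 -2.01]
1 [-1.16  0.77  0.68  1.94 -0.59  0.5  -2.07]
-1 [ 0.52  0.72 -0.11  2.01  0.17  0.42  1.94]
-1 [-0.07  0.48  0.7   1.93 -0.4   0.88  2.49]
-1 [-0.69  0.58  0.12  1.79  0.19  0.66  0.48]
-1 [-0.67  0.66  0.12  1.8   0.2   0.56  0.47]
-1 [-0.79  0.65  0.13  1.93  0.24  0.47  0.32]
```

The scanner pose is confirmed within about 1 mm by both cameras. Now the grasp.

```bash
python3 - <<'E'
from plan import *
sg=-1
p,T=tool(S0,RS,sg)
movep(p+[0,0,110],T); s=read_state(); print(s["time"],s["qpos"].round(2),s["finger_gap"])
print("guard",movel(p,max_speed=100,guard=15)); print(read_state()["eef_pos"]-p)
clamp(); s=read_state(); print(s["time"],"gap",s["finger_gap"],s["ft_force"].round(1))
movel(p+[0,0,190],max_speed=200); s=read_state(); print(s["time"],"gap",s["finger_gap"],s["ft_force"].round(1),s["qpos"].round(2))
c=camera("scene"); cv2.imwrite("pics/held.png",cv2.resize(c["image"],(640,480)))
for o,R in((dockp(85,60),RD),(dockp(75,7),RD),(dockp(0,0),RD)):
    q=inverse_kinematics(*tool(o,R,sg)); print(None if q is None else np.round(q,2))
E
```

```text
3.2083 [ 0.23  0.55  0.29  1.98 -0.25  0.64  2.33] 85.53713900881257
guard False
[ 0.31031268 -0.18003375  0.50362792]
5.0 gap 34.98491340679971 [-1.4  0.4 10.5]
6.1 gap 34.85662000138518 [-0.4  0.2 -2.9] [ 0.18  0.43  0.35  1.93 -0.19  0.82  2.28]
[-0.88  0.62  0.42  1.78 -0.11  0.65  0.75]
[-0.87  0.71  0.42  1.81 -0.18  0.54  0.8 ]
[-1.01  0.7   0.44  1.94 -0.21  0.45  0.72]
```

View pics/held.png

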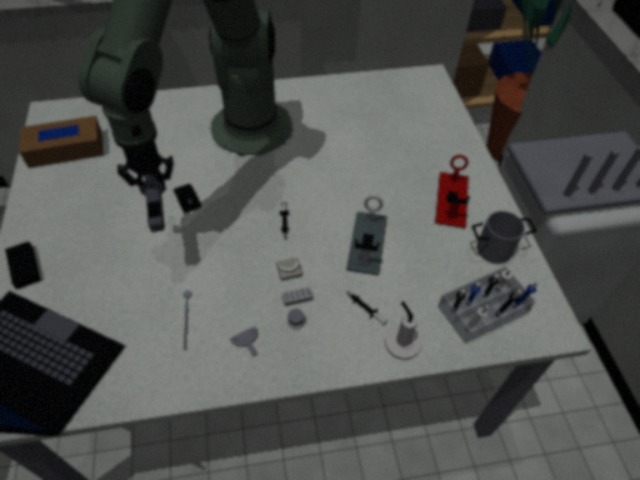

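The scanner is held, at (153,200) in the picture, and lifted. Next I move to the pre-insert pose and measure the scanner in the hand.

```bash
cat > meas.py <<'E'
from plan import *
from scipy.optimize import least_squares
def sdf(L): # scanner surface distance, scanner frame, handle + nose
    q=abs(L-[0,0,17])-[90,18,17]; b=np.linalg.norm(np.maximum(q,0),axis=1)+np.minimum(q.max(1),0)
    r=np.hypot(L[:,1],L[:,2]-17)-10; a=abs(L[:,0]-114)-24; n=np.hypot(np.maximum(r,0),np.maximum(a,0))+np.minimum(np.maximum(r,a),0)
    return np.minimum(b,n)
def measure(o,R,tag):
    """offset (mm, in scanner axes) and rotvec of the true scanner relative to expected pose o,R"""
    for n in("top","scene"):
        c=camera(n); cv2.imwrite(f"pics/{tag}_{n}.png",c["image"]); P=cloud(c).reshape(-1,3); P=P[~np.isnan(P[:,0])]
        L=(P-o)@R; x,y,z=L.T
        k=(abs(y)<24)&(z>-3)&(z<42)&(((x>-100)&(x<10))|((x>94)&(x<138)&(abs(y)<14)&(z<32)))
        L=L[k]
        g=lambda p:sdf((L-p[:3])@Ro.from_rotvec(p[3:]).as_matrix())
        f=least_squares(g,np.zeros(6),loss="soft_l1",f_scale=2,x_scale=[1,1,1,.02,.02,.02])
        print(tag,n,len(L),(L[:,0]>90).sum(),"off",f.x[:3].round(1),"rot",f.x[3:].round(3),"res",abs(f.fun).mean().round(2))
E
python3 - <<'E'
from meas import *
o=dockp(85,45); p,T=tool(o,RD,-1)
movep(p,T); s=read_state(); print(s["time"],(s["eef_pos"]-p).round(2),s["finger_gap"],s["qpos"].round(2))
measure(o,RD,"pre")
a=cv2.imread("pics/pre_top.png")[140:270,130:280]; b=cv2.imread("pics/pre_scene.png")[110:240,230:380]
cv2.imwrite("pics/pre.png",cv2.convertScaleAbs(cv2.resize(np.hstack([a,b]),(780,338),interpolation=cv2.INTER_CUBIC),alpha=1.5))
E
```

```text
8.15 [ 0.39 -1.3   0.12] 35.096328101469716 [-0.87  0.65  0.42  1.78 -0.13  0.62  0.77]
pre top 612 0 off [ 2.1  0.7 -0.1] rot [ 0.027  0.014 -0.007] res 1.39
pre scene 340 6 off [1.3 1.2 0.4] rot [ 0.011  0.006 -0.006] res 1.48
```

View pics/pre.png

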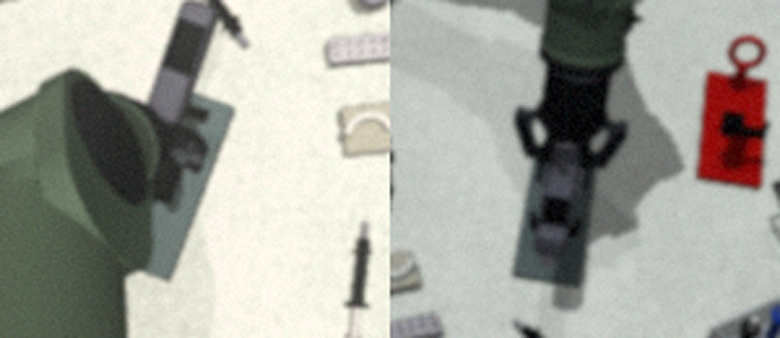

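Pre-insert crop: left, the top view has the handle over the saddle at (180,60) with the nose hidden by the arm. Right, the scene view has it lined up with the grey cradle. The fit says it sits about (+1.7, +0.9, 0) mm off with less than 0.02 rad tilt, so I correct that and insert under guard.

```bash
python3 - <<'E'
from meas import *
C=RD@[-1.7,-.8,0.3]
def go(b,u,v,g):
    p,T=tool(dockp(b,u)+C,RD,-1); r=movel(p,T,max_speed=v,guard=g); s=read_state()
    print((b,u),"hit" if r else "ok",round(s["time"],2),"err",((s["eef_pos"]-p)@RD).round(1),"F",s["ft_force"].round(1),"gap",s["finger_gap"].round(1)); return r
go(85,6,60,12) or go(60,6,60,8) or go(0,6,35,8) or measure(dockp(0,6),RD,"in")
E
```

```text
Traceback (most recent call last):
AttributeError: 'float' object has no attribute 'round'
```

```bash
cat > go.py <<'E'
from meas import *
C=RD@[-1.7,-.8,0.3]
def go(b,u,v,g):
    p,T=tool(dockp(b,u)+C,RD,-1); r=movel(p,T,max_speed=v,guard=g); s=read_state()
    print((b,u),"hit" if r else "ok",round(s["time"],2),"err",((s["eef_pos"]-p)@RD).round(1),"F",s["ft_force"].round(1),"gap",round(s["finger_gap"],1)); return r
E
python3 - <<'E'
from go import *
go(85,6,60,12) or go(60,6,60,8) or go(0,6,35,8) or measure(dockp(0,6),RD,"in")
E
```

```text
(85, 6) ok 9.29 err [-0.1 -0.1  0.3] F [ 0.4 -0.8 -3.3] gap 35.4
(60, 6) ok 9.86 err [ 0.1 -0.2  0.1] F [ 0.3  0.4 -2.6] gap 35.0
(0, 6) ok 11.72 err [-0.2  0.   0. ] F [-0.2 -0.8 -2.7] gap 35.3
in top 565 3 off [ 0.4 -1.   0.2] rot [ 0.044  0.009 -0.002] res 1.4
in scene 299 6 off [ 0.1 -0.7  0.6] rot [-0.029  0.001  0.001] res 1.68
```

Inserted with no contact, and the pose fit is within 1 mm. Now I lower it onto the saddle under guard.

```bash
python3 - <<'E'
from go import *
go(0,0.5,15,4) or go(0,-2,10,4)
measure(dockp(0,0),RD,"low")
a=cv2.imread("pics/low_top.png")[140:270,130:280]; b=cv2.imread("pics/low_scene.png")[110:240,230:380]
cv2.imwrite("pics/low.png",cv2.convertScaleAbs(cv2.resize(np.hstack([a,b]),(780,338),interpolation=cv2.INTER_CUBIC),alpha=1.5))
E
```

```text
(0, 0.5) hit 12.24 err [ 0.1  0.  -0.3] F [-0.1 -0.2  7.2] gap 35.2
low top 568 2 off [ 0.6 -1.3  0.8] rot [ 0.04   0.002 -0.016] res 1.43
low scene 306 6 off [ 0.2 -1.4  1. ] rot [ 0.004  0.006 -0.012] res 1.62
```

View pics/low.png

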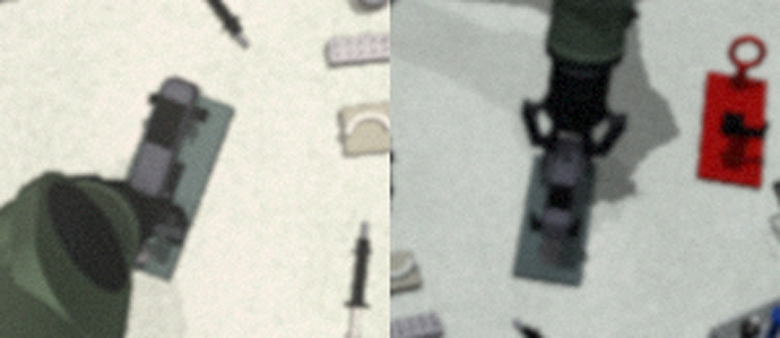

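It touched down at about 0.5 mm above nominal with 10 N. In the picture the handle lies between the cheeks at (178,105). I release it, back off along the tool axis and check.

```bash
python3 - <<'E'
from go import *
open_gripper(); s=read_state(); print(s["time"],s["ft_force"].round(1),s["finger_gap"])
go(0,100,100,15)
p=read_state()["eef_pos"]; q=read_state()["qpos"]; movel(p+[0,0,60],max_speed=150)
q=read_state()["qpos"]; q[0]+=.9; goto_joints(q); wait(.3)
measure(dockp(0,0),RD,"end"); print(read_state()["time"])
a=cv2.imread("pics/end_top.png")[140:270,130:280]; b=cv2.imread("pics/end_scene.png")[110:240,230:380]
cv2.imwrite("pics/end.png",cv2.convertScaleAbs(cv2.resize(np.hstack([a,b]),(780,338),interpolation=cv2.INTER_CUBIC),alpha=1.5))
E
```

```text
12.8917 [ 0.2  0.  -0.6] 85.53197096356618
(0, 100) ok 14.04 err [ 0.2  0.2 -0.5] F [-0.7 -0.9 -1.3] gap 85.5
end top 654 89 off [ 0.8 -1.3  0.9] rot [ 0.024  0.002 -0.01 ] res 1.38
end scene 320 20 off [ 0.9 -0.7  1.7] rot [ 0.012  0.001 -0.012] res 1.57
16.825
```

View pics/end.png

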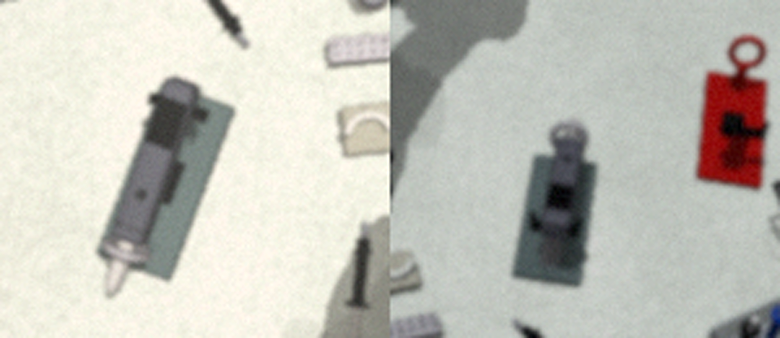

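The picture shows the nose through the ring at (118,270), the handle in the saddle at (178,105), and the gripper well clear. I hand in.

```bash
python3 -c "
from h import *
print(finish_job())"
```

```text
the job is handed in; nothing more can be done
None
```

The scanner is docked in the grey cradle and the job is handed in, at about 17 s of the 43 s allowed. `finish_job()` gives no verdict, so I don't know the score.

I gripped the handle 40 mm ahead of its middle. The nose went through the ring with no contact felt. I lowered the handle until it touched the saddle, where the wrist force changed by about 10 N, then released it and backed the arm clear.

**Last checks:**
- **Position:** after release, both cameras put the scanner within about 2 mm of the ideal docked pose: +0.8 to +0.9 mm along, -0.7 to -1.3 mm sideways, +0.9 to +1.7 mm up.
- **Angle:** it is within about 0.03 rad of the ideal slope. The two cameras differed on the roll by about 0.04 to 0.07 rad while the scanner was held in the ring, but agreed to 0.012 rad at the end.
- **Picture:** the last view shows the nose through the ring and the handle between the saddle cheeks, with the gripper well away.
- **Not measured:** the other things on the desk looked unmoved in the pictures, but I did not measure them. I also did not read the scanner–cradle contact force directly.

No check failed.

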